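# Rock the charged battery into the microscope's power unit

## Task

Take the charged battery off the charging pad and fit it in the bay of the microscope's power unit: put the end with the brass contacts in first, battery tipped, push that end against the spring contact, then rock the other end down until the battery lies flat and fully home on the bay floor. Work gently: do not force it, do not drive the spring contact back to its stop, and leave the oil bottle, the slide box and the mouse where they are.

Things in the scene. Friction and masses are not known exactly. Their poses are not given: they have to be found in the camera images.
- battery: Light grey rectangular battery block, 100 mm long (its x), 40 mm wide (its y), 36 mm high, about 0.28 kg, with a green band near its plain (+x) end and brass contact strips on its contact (-x) end. Origin: centre of its underside; z up. Grip it across its 40 mm width, near the middle of its length.
- battery_contact_end (a point): Middle of the lower edge of the battery's contact end (battery frame -50, 0, 0 mm).
- battery_plain_end (a point): Middle of the lower edge of the battery's plain end (battery frame +50, 0, 0 mm).
- dock: Fixed power unit: cream housing 220 x 125 x 24 mm, dark battery bay on top. Origin: centre of the housing's underside, on the desk; x along the bay, z up. Bay floor 28 mm above the origin, rim at 46 mm (18 mm deep). The bay is clamped in slots: along x it lies up to 12 mm either way of nominal; this shift is not measured and must be felt. Across (y) and in height it is exact.
- bay_floor (a point): Nominal centre of the bay floor (dock frame 0, 0, 28 mm). The seated battery's origin comes to rest here, give or take the bay's shift along x, its axes along the dock's. Cheeks 43 mm apart, with sloped lead-ins, guide its sides over both ends; between them, from x = -29 to +29 mm, the sides are open down to the floor for fingers.
- spring_end (a point): Nominal foot of the relaxed spring plate's face (dock frame -46, 0, 28 mm). Orange plate, 32 mm wide, top 17 mm above the floor; the battery's contact end goes here. It slides up to 14 mm towards dock -x, then meets a hard stop, which must not be reached. Push needed: about 2 N to start plus 0.7 N per mm (5 N with the battery seated, plate back 4 mm; 11.9 N at the stop).
- wall_end (a point): Nominal middle of the top inner edge of the fixed wall at the bay's +x end (dock frame +50, 0, 46 mm). It moves with the bay's shift. Wall to plate is 96 mm relaxed, 100 mm with the battery seated, 110 mm at most, so a level battery cannot enter; the spring holds the seated battery against this wall.
- plunger (a joint): Travel of the orange spring plate in the bay: 0 relaxed, growing as it is pushed back towards dock -x, 0.004 m with the battery seated, 0.014 m at its hard stop.
- pad: Grey charging pad, 150 x 90 x 8 mm, fixed to the desk; origin: centre of its underside. The battery starts lying on it.
- oil_bottle: Bystander: amber bottle, 32 mm wide, 70 mm high, standing; origin: centre of its base.
- slide_box: Bystander: closed blue slide box, 90 x 170 x 33 mm; origin: centre of its underside.
- mouse: Bystander: black computer mouse, 100 x 60 x 33 mm; origin: centre of its underside.
Mind the look-alikes: they are no part of the job. What is shaped like the battery but blue is not meant.

How it is judged:
By the outcome, as a careful person would: the job done as asked, in the order asked, and still so for the second after the job is handed in, with the robot touching nothing.
It also fails if it takes over 61 s, if anything falls off the work surface, if the arm or the gripper's body presses on something with over 40 N, if the wrist force passes 120 N, or if a joint passes its speed limit or range.

## Robot

A 6-joint arm with a two-finger parallel gripper is mounted at the origin on the work surface. World frame = base frame: x ahead of the robot, y to its left, z up, the work surface at z = 0. Lengths are in mm, angles in rad, forces in N, time in s.
With the tool pointing down it reaches from about 400 to 825 mm from the base axis. Payload 7 kg.
Tool frame: the origin (TCP) lies at the very end of the fingers, on their centre line; the grasp point (between the pads) lies 19 mm behind it; z points along the fingers, y is the direction in which the jaws open and shut (so a half turn about z gives the same grasp; the last joint's range is limited). The gripper opens to 88 mm and grips with 3 to 60 N. Pads are 19 mm wide; open, the fingers measure 130 mm over their backs; the gripper's body (78 mm by 193 mm) begins 47 mm behind the grasp point.
Start: joints at [1.509, 0.359, 0.012, 0, -1.224, -0.288], TCP at [231.337, 634.097, 226.561] pointing down, gripper open.
Joint ranges: [-3.07, 3.07], [-1.43, 2.12], [-1.02, 1.25], [-3.03, 1.67], [-3.05, -0], [-3.03, 3.03]. Speed limits (rad/s): [2.39, 2.39, 3.01, 3.14, 3.14, 3.14].

## Interface

Orientations are given as a unit quaternion [x, y, z, w].
In Python, from plant import bot gives the robot as it stands. Calls block until the motion is done:
- bot.move_ptp(position, orientation): joint-space move of the TCP to a pose.
- bot.line_to(position, velocity=150, ori=None): straight line of the TCP; ori=None keeps the orientation; velocity is the mean speed in mm/s.
- bot.move_joints(angles): joint-space move.
- bot.move_gripper(opening, force=None): finger opening in mm; force is the grip in N (None keeps the last); returns when the fingers have stopped.
- bot.pause(seconds).
- bot.solve_ik(position, orientation): joint angles nearest the present ones, or None.
- bot.read_state(): the state.
- bot.camera(name): name is "scene" or "top"; returns the picture (400x640x3 uint8, red, green, blue); there is no depth.
- bot.get_calibration(name): a dict with "fx", "fy", "cx", "cy" (pixels), "view" (4x4, takes a point from world to camera coordinates). Camera axes: x right, y up, looking along -z (the intrinsics and any distortion apply to the point x, -y, -z); pixel columns grow to the right and rows downward; lengths in mm; the calibration is good to about 2 mm. A picture is of the moment at which its call begins. get_calibration takes no time and is no camera call.
A pose or a line that the arm cannot do raises bot.Unreachable and nothing moves.
- bot.close_job(): hands the job in, once; it reports no verdict.
The state is a dict: "t": time; "joint_pos": joint angles; "qvel": joint speeds; "tau": joint torques, N m; "tcp_pos": TCP position; "eef_rot": TCP orientation; "contact_force": force on the tool from outside, world axes, zero at the start; "moment": the same for the moment, N m; "width": finger opening in mm.
Only numpy, scipy, OpenCV 4.12 (cv2) and the standard library are available. Lean on these libraries where they do the work, as an engineer would, in place of code of your own. Each camera call takes 0.05 s, during which the arm holds its last target.

## Working session

There is one attempt and no reset: what is moved stays moved. The work goes in short steps, each a Python script; the robot and the scene stay as the last script left them, time stands still between calls to the robot, and variables do not carry over. Pictures are saved under pics/ and viewed, and the job is handed in when it is done.

```bash
ls; mkdir -p pics
python3 - <<'E'
from plant import bot
import cv2,numpy as np
for n in("scene","top"):
    im=bot.camera(n); cv2.imwrite(f"pics/{n}0.png",im[:,:,::-1])
    c=bot.get_calibration(n); print(n,{k:(np.round(v,3).tolist()) for k,v in c.items()})
s=bot.read_state(); print(s)
E
```

```text
pics
scene {'fx': 396.165, 'fy': 396.165, 'cx': 313.458, 'cy': 203.316, 'view': [[-0.889, 0.458, -0.014, 524.464], [-0.269, -0.497, 0.825, 69.821], [0.371, 0.737, 0.565, -1057.639], [0.0, 0.0, 0.0, 1.0]]}
top {'fx': 377.189, 'fy': 377.189, 'cx': 326.005, 'cy': 199.964, 'view': [[0.027, -1.0, -0.006, -58.577], [0.983, 0.025, 0.183, -545.403], [-0.183, -0.011, 0.983, -916.619], [0.0, 0.0, 0.0, 1.0]]}
{'t': 0.1, 'joint_pos': array([ 1.50910570e+00,  3.59316886e-01,  1.11616855e-02, -2.88078167e-04,
       -1.22409275e+00, -2.88100584e-01]), 'qvel': array([ 1.93329313e-04, -8.34594239e-04,  3.71514063e-03, -6.55517335e-04,
       -1.75598794e-06,  5.39294750e-04]), 'tau': array([-1.58567611e-03, -5.84161878e+01,  2.93750435e+01,  7.01549202e+00,
        1.01680134e-02, -5.73505872e-05]), 'tcp_pos': array([231.20673442, 633.71284934, 225.72388705]), 'eef_rot': array([ 9.84735906e-01, -1.74053584e-01, -5.25757908e-05,  7.36465838e-04]), 'contact_force': array([0.10396178, 0.36239911, 0.16528309]), 'moment': array([-0.00710101, -0.02957123, -0.00941937]), 'width': 87.67964428120996}
```

View pics/scene0.png

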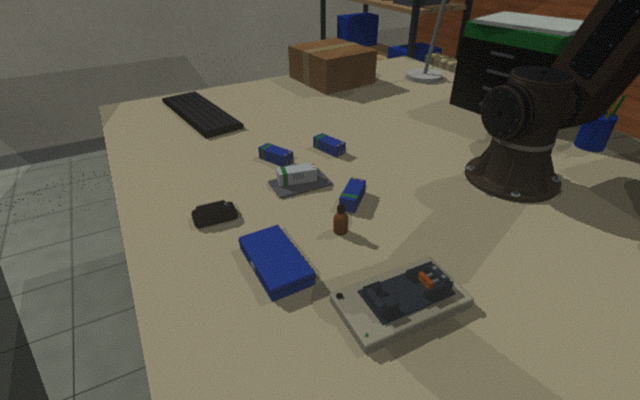

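View pics/top0.png

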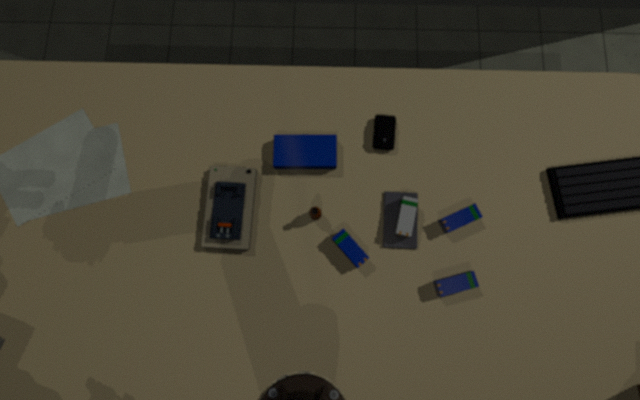

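```bash
cat > h.py <<'E'
import numpy as np,cv2
from plant import bot
def proj(n,P):
    c=bot.get_calibration(n);V=np.array(c['view']);P=np.atleast_2d(P)
    q=P@V[:3,:3].T+V[:3,3]; 
    return np.c_[c['cx']+c['fx']*q[:,0]/-q[:,2], c['cy']-c['fy']*q[:,1]/-q[:,2]]
def ray(n,uv):
    c=bot.get_calibration(n);V=np.array(c['view']);R=V[:3,:3];t=V[:3,3]
    uv=np.atleast_2d(uv).astype(float)
    d=np.c_[(uv[:,0]-c['cx'])/c['fx'],-(uv[:,1]-c['cy'])/c['fy'],-np.ones(len(uv))]@R
    return -R.T@t,d
def atz(n,uv,z):
    o,d=ray(n,uv); s=(z-o[2])/d[:,2]; return o+d*s[:,None]
def crop(n,im,x0,y0,x1,y1,k,f):
    c=cv2.resize(im[y0:y1,x0:x1,::-1],None,fx=k,fy=k,interpolation=cv2.INTER_CUBIC)
    c=cv2.convertScaleAbs(c,alpha=1.3,beta=10)
    for x in range(x0-x0%10+10,x1,10): cv2.putText(c,str(x),((x-x0)*k-10,8),0,.3,(0,255,255),1);cv2.line(c,((x-x0)*k,10),((x-x0)*k,16),(0,255,255),1)
    for y in range(y0-y0%10+10,y1,10): cv2.putText(c,str(y),(0,(y-y0)*k+3),0,.3,(0,255,255),1);cv2.line(c,(22,(y-y0)*k),(28,(y-y0)*k),(0,255,255),1)
    cv2.imwrite(f,c)
E
python3 - <<'E'
from h import *
c=bot.get_calibration("top"); print(c.keys())
t=cv2.imread("pics/top0.png")[:,:,::-1];s=cv2.imread("pics/scene0.png")[:,:,::-1]
crop("top",t,375,185,430,255,8,"pics/tb.png")
crop("top",t,195,160,265,255,6,"pics/td.png")
crop("s",s,260,155,340,200,9,"pics/sb.png")
crop("s",s,325,255,480,350,5,"pics/sd.png")
E
```

```text
dict_keys(['fx', 'fy', 'cx', 'cy', 'view'])
```

View pics/tb.png

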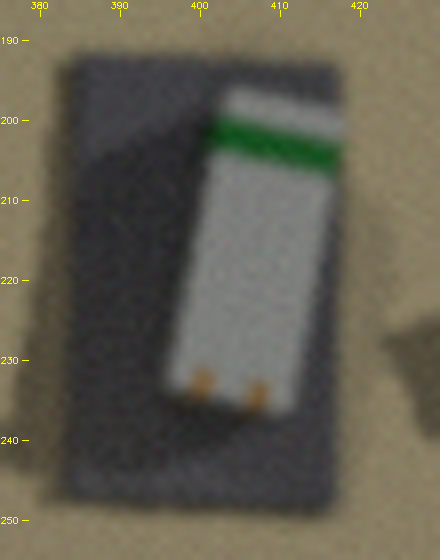

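View pics/td.png

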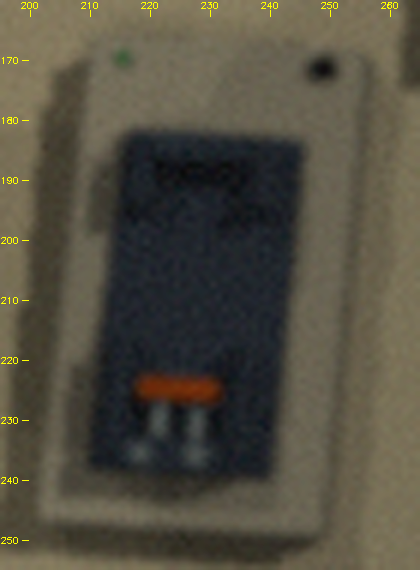

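View pics/sb.png

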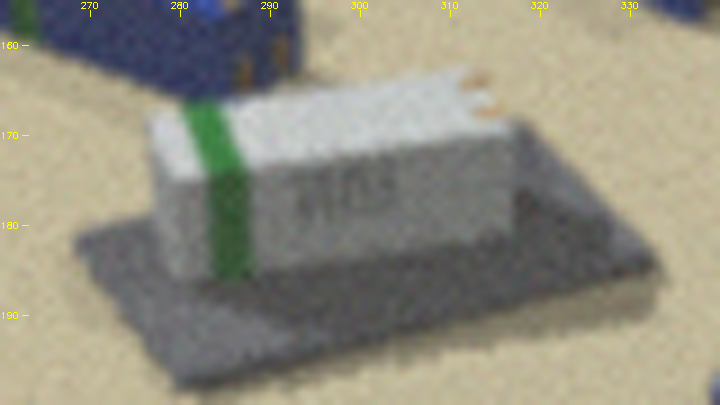

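View pics/sd.png

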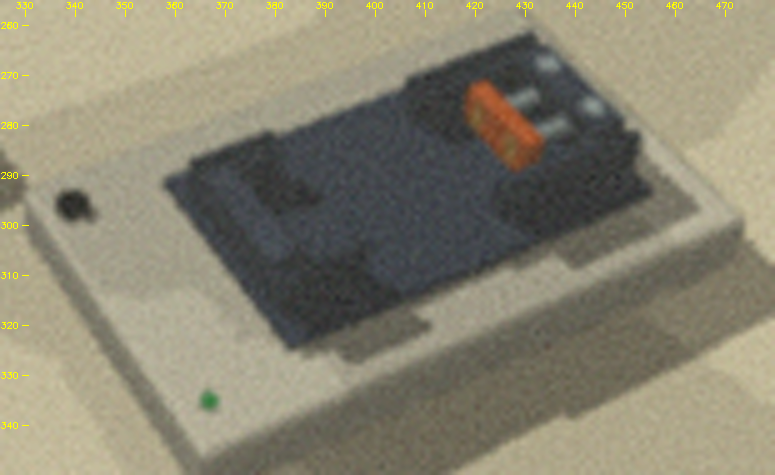

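Run:
```python
from h import *
np.set_printoptions(precision=1,suppress=True)
print("cams",ray("top",[0,0])[0],ray("scene",[0,0])[0])
print("bat top",atz("top",[(403.5,196),(417.7,198.2),(411.5,236.5),(395.6,233.5)],44))
print("bat scene top",atz("scene",[(276.5,168),(281,174.5),(317.5,169),(311.5,163)],44))
print("bat scene bottom",atz("scene",[(280.5,186),(316.5,182)],8))
print("pad top",atz("top",[(384.5,192),(417,193),(416.5,248),(383,248)],8))
print("pad scene",atz("scene",[(269,182),(279.5,198),(333,185)],8))
print("dock top",atz("top",[(210.3,166),(256.5,169.5),(248.3,248),(201.7,246)],24))
print("dock scene",atz("scene",[(330.6,294),(365.6,346.6),(473.6,299),(431,258)],24))
print("bay top",atz("top",[(216,181.5),(245,183.5),(240,239.5),(210,237.5)],46))
print("plate top",atz("top",[(217.5,222.5),(232,223)],45))
print("bay scene",atz("scene",[(357.5,291),(383,325)],28))
```

```text
cams [ 370.1  -54.8 1000.6] [876.9 574.4 547.3]
bat top [[ 563.5 -243.8   44. ]
 [ 558.6 -280.3   44. ]
 [ 459.5 -262.9   44. ]
 [ 466.  -222.8   44. ]]
bat scene top [[ 557.  -271.9   44. ]
 [ 560.  -235.6   44. ]
 [ 466.2 -216.3   44. ]
 [ 465.2 -252.3   44. ]]
bat scene bottom [[ 561.9 -240.     8. ]
 [ 471.1 -213.2    8. ]]
pad top [[ 580.4 -200.1    8. ]
 [ 579.9 -287.2    8. ]
 [ 433.2 -283.4    8. ]
 [ 430.8 -196.     8. ]]
pad scene [[ 580.6 -272.7    8. ]
 [ 586.2 -189.7    8. ]
 [ 440.6 -179.6    8. ]]
dock top [[636.3 269.   24. ]
 [629.7 144.3  24. ]
 [420.6 152.8  24. ]
 [422.6 273.5  24. ]]
dock scene [[635.9 155.7  24. ]
 [640.9 273.7  24. ]
 [424.9 280.7  24. ]
 [419.4 166.2  24. ]]
bay top [[589.  243.4  46. ]
 [585.6 167.5  46. ]
 [440.3 170.5  46. ]
 [443.3 246.9  46. ]]
plate top [[482.1 231.2  45. ]
 [481.8 194.1  45. ]]
bay scene [[592.8 174.9  28. ]
 [596.  255.4  28. ]]
```

```bash
cat >> h.py <<'E'
from scipy.spatial.transform import Rotation as R
def quat(yaw,tilt=0):
    # tool x at yaw, tilted so that battery -x end goes down by tilt
    return (R.from_euler('z',yaw)*R.from_euler('y',-tilt)*R.from_euler('x',np.pi)).as_quat()
def st():
    s=bot.read_state(); print("t%.2f"%s['t'],np.round(s['tcp_pos'],1),"F",np.round(s['contact_force'],2),"M",np.round(s['moment'],2),"w%.1f"%s['width']); return s
E
python3 - <<'E'
from h import *
bot.move_ptp([512,-249,150],quat(-0.19)); st()
t=bot.camera("top");s=bot.camera("scene")
P=bot.read_state()['tcp_pos']; print(proj("top",P),proj("scene",P))
cv2.imwrite("pics/t1.png",t[:,:,::-1]);cv2.imwrite("pics/s1.png",s[:,:,::-1])
crop("top",t,350,150,450,260,7 if 0 else 5,"pics/t1c.png")
crop("s",s,230,80,350,200,5,"pics/s1c.png")
E
```

```text
t3.35 [ 512.4 -248.5  150.1] F [ 0.55 -0.14 -0.34] M [0.03 0.07 0.01] w87.8
[[414.92052488 209.07721537]] [[294.2606531 129.7706467]]
```

View pics/t1c.png

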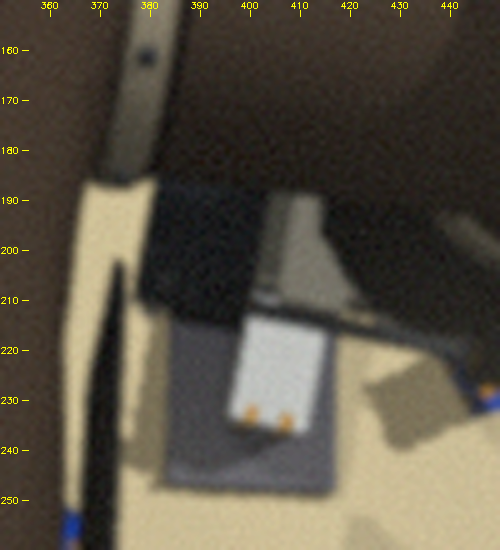

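View pics/s1c.png

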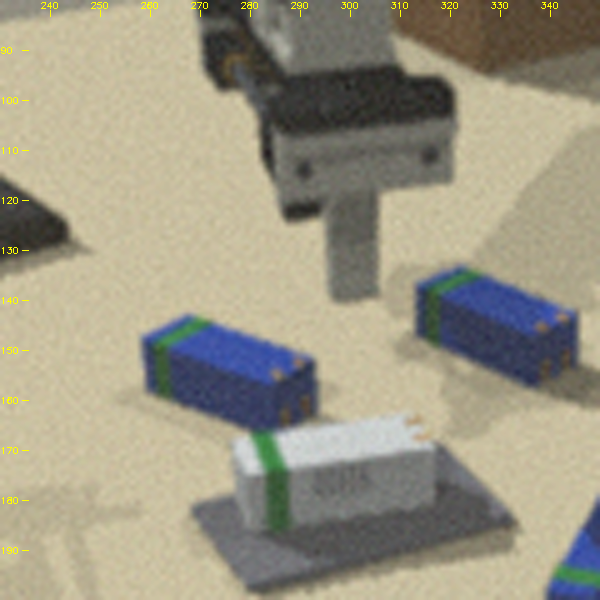

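Run:
```python
from h import *
np.set_printoptions(precision=1,suppress=True)
P=bot.read_state()['tcp_pos'];q=bot.read_state()['eef_rot'];M=R.from_quat(q).as_matrix()
print(M)
for d in(44,65):
  for w in(-9.5,9.5): 
    p=P-M[:,1]*d+M[:,0]*w; print(d,w,p,proj("scene",p),proj("top",p))
```

```text
[[ 1.  -0.2  0. ]
 [-0.2 -1.   0. ]
 [ 0.  -0.  -1. ]]
44 -9.5 [ 511.2 -203.5  150. ] [[302.7 136.6]] [[395.2 209. ]]
44 9.5 [ 529.9 -207.1  150. ] [[294.9 137.6]] [[396.7 201. ]]
65 -9.5 [ 515.2 -182.9  150. ] [[305.1 140.2]] [[386.1 207.1]]
65 9.5 [ 533.8 -186.5  150. ] [[297.1 141.3]] [[387.6 199.1]]
```

Run:
```python
from h import *
q=quat(-0.2)
bot.move_ptp([512,-248,70],q); st()
bot.line_to([512,-248,14],100); st()
bot.move_gripper(36,force=30); st()
bot.line_to([512,-248,140],150); s=st()
print(s['eef_rot'],q)
t=bot.camera("top");s=bot.camera("scene")
crop("top",t,350,150,450,260,5,"pics/t2c.png")
crop("s",s,230,80,350,200,6,"pics/s2c.png")
```

```text
t3.87 [ 511.9 -248.    70. ] F [-0.2  -0.28  0.59] M [-0.04 -0.06 -0.06] w87.8
t4.58 [ 512.8 -248.2   14.9] F [-0.38  0.14 -0.31] M [ 0.01 -0.03  0.  ] w87.9
t5.40 [ 511.9 -248.2   14. ] F [-1.02 -1.98  0.75] M [-0.78  0.16 -0.02] w39.8
t6.39 [ 511.2 -247.7  138.9] F [-0.47 -0.13 -3.11] M [ 0.01  0.03 -0.08] w39.6
[ 9.94987603e-01 -9.99943395e-02 -8.64594805e-04 -2.32998891e-04] [ 9.95004165e-01 -9.98334166e-02 -6.11303371e-18  6.09264333e-17]
```

View pics/t2c.png

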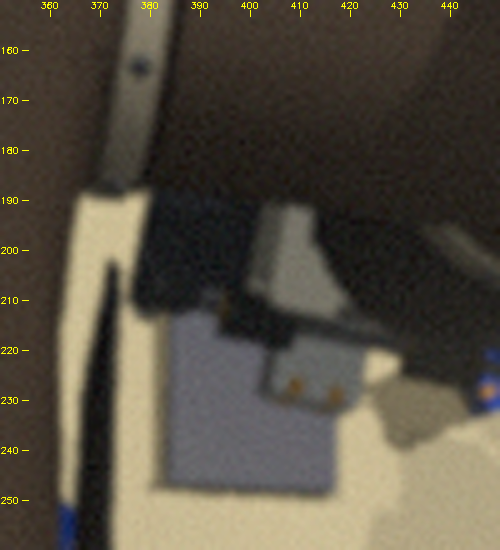

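View pics/s2c.png

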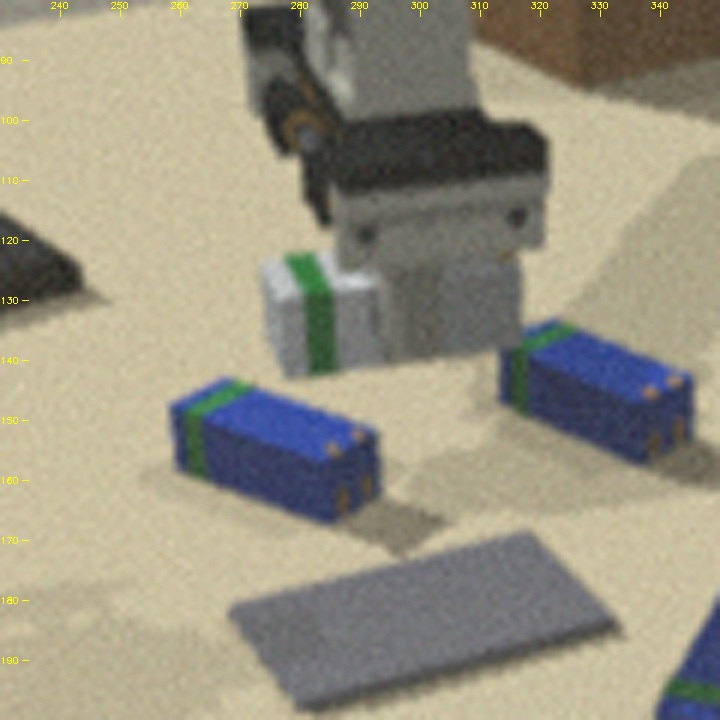

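Run:
```python
from h import *
np.set_printoptions(precision=1,suppress=True)
s=bot.read_state();P=s['tcp_pos'];M=R.from_quat(s['eef_rot']).as_matrix()
X,Y,Z=M[:,0],-M[:,1],-M[:,2]
print(P,X)
for a,b,c,nm in[(50,20,0,"plain +y bot"),(-50,20,0,"cont +y bot"),(50,20,36,"plain +y top"),(50,-20,36,'plain -y top'),(-50,20,36,'cont +y top'),(-50,-20,36,'cont -y top')]:
    p=P+X*a+Y*b+Z*(c-6); print(nm,proj("scene",p),proj("top",p))
```

```text
[ 511.2 -247.8  138.7] [ 1.  -0.2 -0. ]
plain +y bot [[276.7 142.4]] [[408.5 188.3]]
cont +y bot [[316.8 137. ]] [[400.4 229.7]]
plain +y top [[275.7 128.4]] [[411.8 184.9]]
plain -y top [[272.5 122. ]] [[429.3 188.8]]
cont +y top [[316.7 123.2]] [[403.4 227.9]]
cont -y top [[312.2 117.1]] [[421.3 232. ]]
```

```bash
cat > ov.py <<'E'
from h import *
import sys
def draw(n,src,x,y,yaw,s,x0,y0,x1,y1,k,f,shift=(0,0)):
    im=cv2.imread(src)[y0:y1,x0:x1]
    c=cv2.convertScaleAbs(cv2.resize(im,None,fx=k,fy=k,interpolation=cv2.INTER_CUBIC),alpha=1.5,beta=15)
    M=R.from_euler('z',yaw).as_matrix()
    def poly(pts,col,cl=True):
        p=proj(n,np.array(pts,float)@M.T+[x,y,0])+shift
        p=((p+0.5-[x0,y0])*k).astype(int)
        cv2.polylines(c,[p.reshape(-1,1,2)],cl,col,1)
    H=[(110,62.5),(110,-62.5),(-110,-62.5),(-110,62.5)]
    poly([(a,b,24) for a,b in H],(0,255,255));
    poly([(-46+s,16,45),(-46+s,-16,45)],(255,255,0),False)
    poly([(50+s,21.5,46),(50+s,-21.5,46)],(255,0,255),False)
    poly([(-46+s,21.5,46),(50+s,21.5,46)],(0,255,0),False)
    poly([(-46+s,-21.5,46),(50+s,-21.5,46)],(0,255,0),False)
    cv2.imwrite(f,c)
E
python3 - <<'E'
from ov import *
draw("top","pics/top0.png",527.5,211,-0.03,0,190,155,270,255,6,"pics/ov1.png")
draw("scene","pics/scene0.png",527.5,211,-0.03,0,325,250,480,355,5,"pics/ov2.png",(.8,1))
E
```

```text
(no output)
```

View pics/ov1.png

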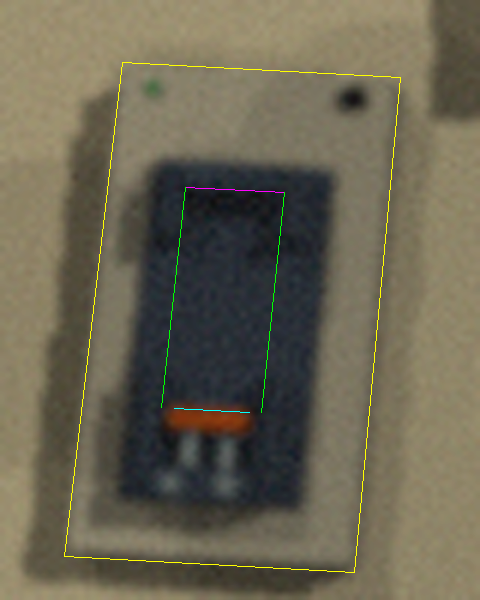

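View pics/ov2.png

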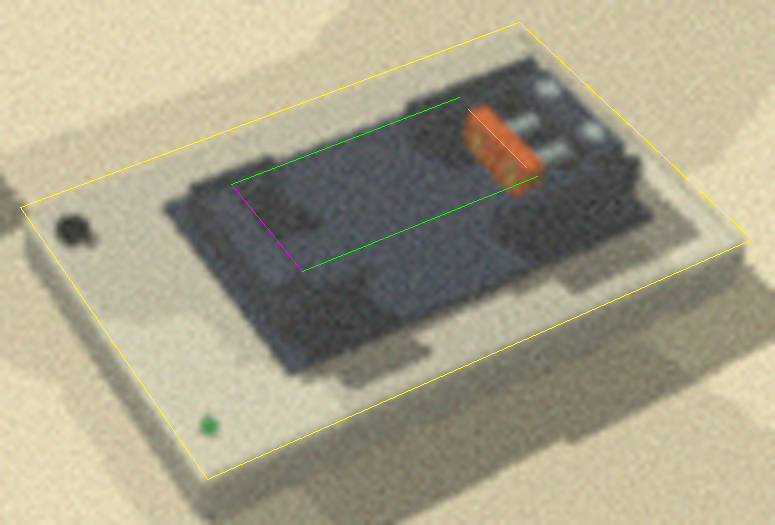

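Run:
```python
from h import *
for n in("top","scene"):
    im=np.mean([bot.camera(n).astype(float) for _ in range(6)],0); np.save(f"pics/{n}_avg.npy",im); cv2.imwrite(f"pics/{n}_avg.png",im[:,:,::-1].round().astype(np.uint8))
t=cv2.imread("pics/top_avg.png")[:,:,::-1];s=cv2.imread("pics/scene_avg.png")[:,:,::-1]
t=cv2.convertScaleAbs(t,alpha=1.6);s=cv2.convertScaleAbs(s,alpha=1.3)
crop("t",t,203,178,255,250,8,"pics/ta.png"); crop("s",s,395,255,460,310,11,"pics/sa.png")
```

```text
(no output)
```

View pics/ta.png

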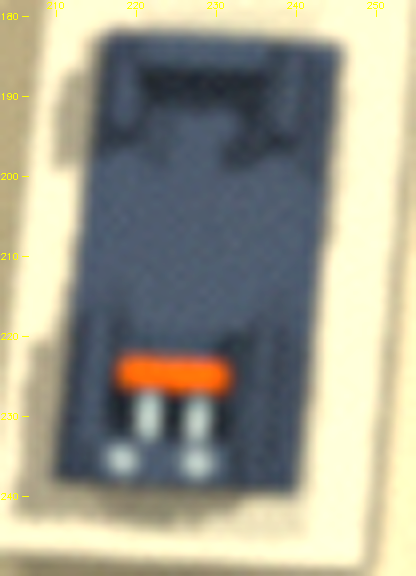

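View pics/sa.png

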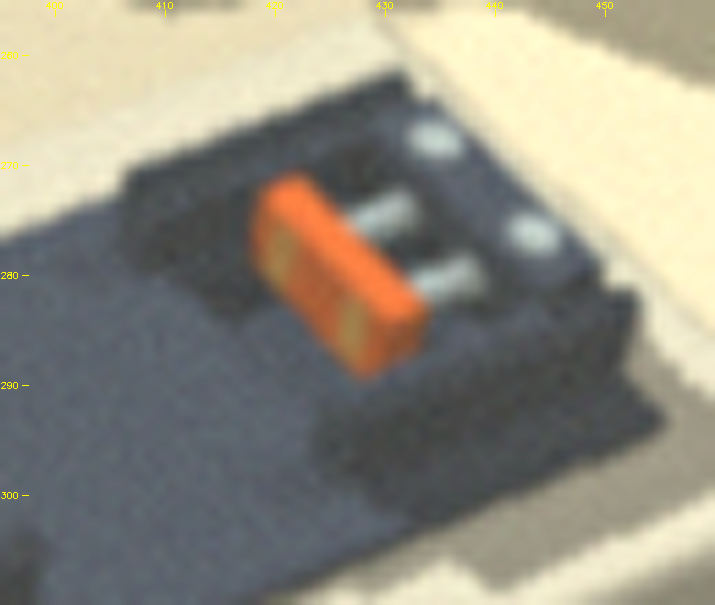

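Run:
```python
from h import *
np.set_printoptions(precision=1,suppress=True)
a=np.array
print("plate top",atz("top",a([(217.4,222.4),(232,223)])-[.6,0.1],45))
print("plate sc",atz("scene",a([(418.8,273.2),(430.3,284.5)])-[.8,1],45))
# block corners top: outer
print("block top far", atz("top",a([(215.3,182.3),(245.6,183.5)])-[.6,.1],46), "near",atz("top",a([(210,237.7),(240,239.5)])-[.6,.1],46))
print("dock near edge",atz("top",a([(203,247),(249,249.3)])-[.6,.1],24))
im=np.load("pics/top_avg.npy")
for r in (200,205,210,215): print(r,im[r,200:262].sum(1).astype(int))
for r in (222,223,224,225,226): print(r,(im[r,212:238,0]-im[r,212:238,2]).astype(int))
```

```text
plate top [[482.5 233.1  45. ]
 [482.  195.6  45. ]]
plate sc [[483.1 200.6  45. ]
 [483.5 231.5  45. ]]
block top far [[587.1 246.6  46. ]
 [585.9 167.5  46. ]] near [[443.  248.4  46. ]
 [440.5 172.1  46. ]]
dock near edge [[420.3 271.5  24. ]
 [417.6 152.3  24. ]]
200 [248 219 218 220 217 229 282 334 347 344 338 327 280 198 137 119 118 121
 120 127 120 118 118 117 123 124 118 123 123 121 118 120 120 120 124 122
 123 122 118 117 117 111 106 142 219 287 324 340 349 350 350 336 298 256
 262 309 333 334 336 345 364 380]
205 [247 220 220 214 223 258 312 341 346 350 348 333 267 175 125 122 122 117
 128 117 121 121 123 124 125 116 121 122 121 122 126 119 123 123 125 124
 126 123 119 122 120 116 132 172 250 318 345 346 349 349 345 335 292 258
 286 326 337 334 340 352 371 370]
210 [234 221 217 217 236 289 336 345 347 345 332 280 195 133 121 123 124 123
 119 120 121 122 124 121 123 122 121 126 120 123 123 127 125 126 124 121
 125 123 125 125 120 125 160 246 323 350 348 347 352 352 342 304 264 272
 316 332 334 340 365 386 385 373]
215 [223 220 219 222 266 318 345 346 346 331 283 209 143 116 114 113 114 108
 110 118 121 125 121 121 123 122 123 122 118 128 125 125 124 125 121 117
 117 111 113 117 122 136 194 283 337 352 351 352 351 351 334 287 259 288
 326 334 335 342 363 380 374 358]
222 [ -6 -12 -14 -13 -11   5  28  43  46  45  37  31  29  29  28  23  18  20
  16   3  -6 -10 -10 -12 -13 -11]
223 [ -9 -13 -15 -14  -7  25  69 100 107 106  98  91  89  90  89  84  83  80
  66  33   1 -10 -10 -12 -12  -9]
224 [ -9 -13 -14 -15  -3  38  92 125 134 133 134 133 134 136 135 135 137 130
 108  57  10  -8 -12 -13 -12 -11]
225 [-10 -13 -15 -14  -3  34  82 110 118 123 123 124 128 133 135 135 134 130
 109  63  13  -8 -12 -12 -11 -11]
226 [ -9 -12 -14 -15  -7  15  42  56  56  56  61  74  91  97  91  86  87  95
  81  44   5  -9 -12 -11 -13 -11]
```

Run:
```python
from h import *
np.set_printoptions(precision=2,suppress=True)
im=np.load("pics/top_avg.npy").sum(2)
def cross(r,a,b,lvl,up):
    v=im[r,a:b]; 
    for i in range(len(v)-1):
        if (v[i]-lvl)*(v[i+1]-lvl)<=0 and (v[i+1]>v[i])==up: return a+i+(lvl-v[i])/(v[i+1]-v[i])
def edge(rows,a,b,lvl,up,z,nm):
    p=np.array([(cross(r,a(r) if callable(a) else a,b,lvl,up),r) for r in rows if cross(r,a,b,lvl,up)]); 
    w=atz("top",p,z); k=np.polyfit(w[:,0],w[:,1],1); print(nm,len(w),"slope",k[0],"y@527",np.polyval(k,527),"resid",np.std(w[:,1]-np.polyval(k,w[:,0])))
edge(range(199,217),207,225,232,False,28,"mid left z28")
edge(range(199,217),232,250,232,True,24,"mid right z24")
edge(range(186,197),209,225,150,False,46,"far cheek left z46?")
edge(range(224,237),207,222,150,False,46,"near cheek left z46")
edge(range(186,236),232,256,232,True,24,"all right")
edge(range(180,245),199,215,281,True,24,"housing left z24")
edge(range(180,245),240,262,0,True,24,"x") if 0 else None
```

```text
mid left z28 18 slope -0.04332211314772097 y@527 254.12709956456106 resid 0.45149756625629717
mid right z24 18 slope -0.05435147749885208 y@527 172.69342010139275 resid 0.32414516270773175
far cheek left z46? 11 slope -0.026545581751401485 y@527 247.14929563012402 resid 0.12005826552544842
near cheek left z46 13 slope -0.03134567861802349 y@527 247.1489460872295 resid 0.1629756382040225
all right 50 slope -0.030289259126527128 y@527 172.66234597870957 resid 0.35682500570493647
housing left z24 65 slope -0.02878039099402059 y@527 273.26981041655756 resid 0.14911335248625762
```

```bash
cat >> h.py <<'E'
YAW=-0.029; B=np.array([528.8,213.55,28.])
def pose(cx,cz,th,dy=0.):
    Rz=R.from_euler('z',YAW)
    p=np.array([cx,dy,cz])+np.array([50*np.cos(th)-6*np.sin(th),0,50*np.sin(th)+6*np.cos(th)])
    return B+Rz.apply(p),quat(YAW,th)
def dockF(s): return R.from_euler('z',-YAW).apply(s['contact_force'])
E
python3 - <<'E'
from h import *
bot.line_to([512,-248,170],150)
p,q=pose(-36,75,.35); print(p,bot.solve_ik(p,q))
bot.move_ptp(p,q); st()
p,q=pose(-36,28,.35)
bot.line_to(p,120); bot.pause(.3); s=st(); print(s['eef_rot'],q,p)
for n in("top","scene"):
    im=np.mean([bot.camera(n).astype(float) for _ in range(3)],0); cv2.imwrite(f"pics/{n}_h.png",im[:,:,::-1].round().astype(np.uint8))
t=cv2.imread("pics/top_h.png")[:,:,::-1];s=cv2.imread("pics/scene_h.png")[:,:,::-1]
t=cv2.convertScaleAbs(t,alpha=1.6);s=cv2.convertScaleAbs(s,alpha=1.3)
crop("t",t,195,160,270,260,6,"pics/th.png"); crop("s",s,320,210,480,350,5,"pics/sh.png")
E
```

```text
[537.70750188 213.29161001 125.78112665] [ 0.83069233  0.12787009 -0.83102696  0.62987882 -0.45675807  0.16282936]
t9.14 [537.9 212.7 125.7] F [-0.42 -0.18 -2.81] M [-0.02  1.47 -0.01] w39.7
t9.98 [538.1 213.9  79.6] F [ 0.17 -0.39 -1.87] M [ 0.02  1.51 -0.06] w39.6
[ 0.98453126 -0.01416896  0.17462365  0.00200576] [ 0.98462302 -0.01427803  0.17408983  0.00252448] [537.70750188 213.29161001  78.78112665]
```

View pics/th.png

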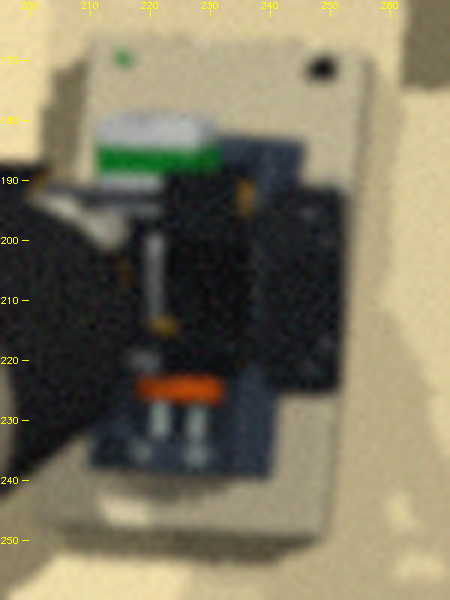

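View pics/sh.png

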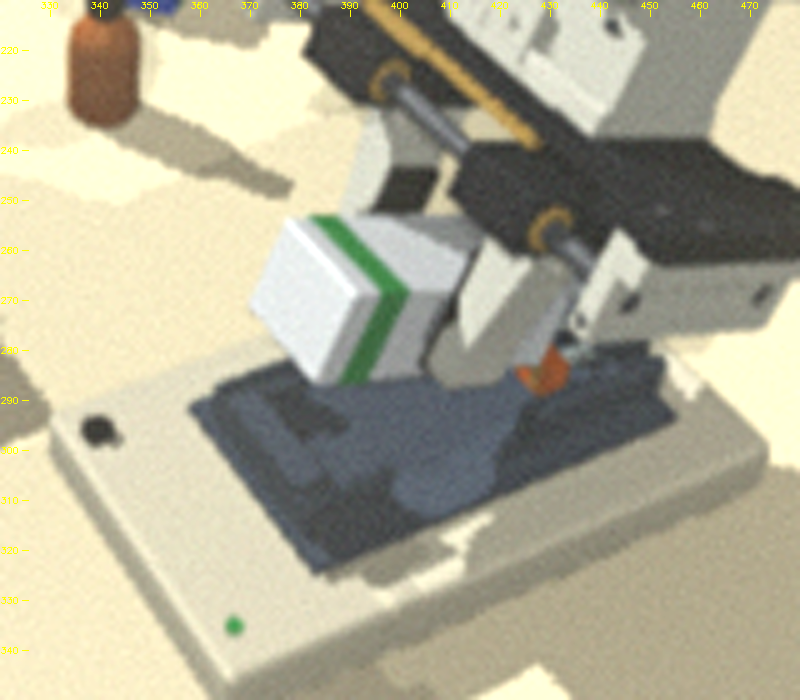

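Run:
```python
from h import *
np.set_printoptions(precision=1,suppress=True)
s=bot.read_state();P=s['tcp_pos'];M=R.from_quat(s['eef_rot']).as_matrix()
X,Y,Z=M[:,0],-M[:,1],-M[:,2]
for a,b,c in[(50,20,36),(50,-20,36),(50,20,0),(50,-20,0),(38,20,36),(38,-20,36)]:
    p=P+X*a+Y*b+Z*(c-6); print(a,b,c,p,proj("scene",p),proj("top",p))
im=cv2.imread("pics/top_h.png").astype(int)
for r in(184,185,186,187): print(r,(im[r,206:238,1]-im[r,206:238,2]))
for r in(180,181,182): print(r,(im[r,206:238].sum(1)))
```

```text
50 20 36 [574.9 232.3 124.2] [[390.9 267.5]] [[210.5 179.8]]
50 -20 36 [573.8 192.4 124.2] [[376.4 251.9]] [[227.2 180.7]]
50 20 0 [587.3 232.   90.4] [[382.2 285.9]] [[215.3 178.2]]
50 -20 0 [586.1 192.   90.4] [[368.5 269.8]] [[231.3 179. ]]
38 20 36 [563.7 232.7 120.1] [[396.8 267.2]] [[210.6 184.8]]
38 -20 36 [562.5 192.7 120.1] [[382.2 251.7]] [[227.1 185.7]]
184 [-5 -5 -4 -3  4 14 19 20 16 15 13 14 13 12 11 11 12 14 11 13 11 12 13 17
 20 15  8  5  5  5  4  4]
185 [-5 -4 -5 -3  6 23 37 37 32 33 29 31 31 28 29 29 30 28 27 27 24 24 26 30
 32 22  8  3  6  6  4  2]
186 [-5 -6 -6 -4  7 26 43 46 46 47 48 45 42 45 43 40 46 41 43 39 37 37 36 34
 32 22  8  3  4  3  3  5]
187 [-4 -2 -6 -5  5 24 40 44 45 44 46 43 45 46 47 46 41 39 36 36 35 34 32 30
 25 19  7  1  2  1  3  3]
180 [133 140 172 207 217 223 229 225 230 222 219 218 210 217 228 233 241 237
 239 244 241 223 210 202 203 218 219 224 230 229 226 229]
181 [134 146 183 208 214 222 229 228 233 230 228 230 226 230 236 245 244 247
 247 246 246 231 204 185 187 189 200 195 203 207 210 216]
182 [134 139 181 212 209 212 218 229 227 232 231 229 232 238 238 241 239 245
 240 245 241 231 197 175 161 152 146 150 152 151 156 168]
```

```bash
cat >> h.py <<'E'
def favg(n=6):
    f=[];m=[]
    for _ in range(n):
        s=bot.read_state();f.append(dockF(s));m.append(s['moment']);bot.pause(.02)
    return np.mean(f,0),np.std(f,0),np.mean(m,0),s
def actual(s):
    # actual C corner in bay frame, tilt
    M=R.from_quat(s['eef_rot']).as_matrix();X,Z=M[:,0],-M[:,2]
    c=s['tcp_pos']-50*X-6*Z
    return R.from_euler('z',-YAW).apply(c-B),np.arcsin(X[2])
def rep(tag=""):
    f,sd,m,s=favg();c,th=actual(s)
    print(tag,"t%.2f"%s['t'],"C",np.round(c,2),"th%.3f"%th,"F",np.round(f,2),"M",np.round(m,2),"w%.1f"%s['width'],flush=True); return f
E
python3 - <<'E'
from h import *
f0=rep("base")
for cz,v in((20,60),(14,30),(10,20),(6,20),(3,15)):
    p,q=pose(-36,cz,.35); bot.line_to(p,v,q)
    f=rep(cz)
    if np.linalg.norm(f-f0)>4: print("contact");break
E
```

```text
base t10.37 C [-36.03   0.05  28.02] th0.350 F [ 0.35 -0.18 -3.06] M [ 0.01  1.51 -0.  ] w39.9
20 t10.75 C [-35.8   -0.42  20.12] th0.350 F [ 0.34 -0.11 -2.85] M [-0.01  1.49 -0.01] w39.7
14 t11.20 C [-3.576e+01 -2.000e-02  1.430e+01] th0.350 F [-0.08 -0.24 -3.15] M [ 0.01  1.5  -0.01] w39.6
10 t11.65 C [-35.84  -0.06  10.19] th0.350 F [-0.17  0.06 -3.23] M [0.01 1.51 0.04] w40.0
6 t12.10 C [-35.83  -0.11   6.17] th0.350 F [-0.13 -0.08 -3.1 ] M [-0.01  1.5  -0.01] w39.9Traceback (most recent call last):
  File "<stdin>", line 4, in <module>
plant.Unreachable: the arm cannot follow that straight line within its joint ranges
```

Run:
```python
from h import *
np.set_printoptions(precision=3,suppress=True)
print(bot.read_state()['joint_pos'])
for a in[(-36,6,.35),(-36,4,.35),(-36,3,.35),(-36,1,.35),(-38,1,.32),(-40,1,.3),(-40,1,.35),(-44,1,.3),(-50,1,.25),(-51,1,.2),(-51,0,.1),(-51,0,0)]:
    print(a,bot.solve_ik(*pose(*a)))
```

```text
[ 0.596  0.217 -1.011  1.308 -0.21  -0.328]
(-36, 6, 0.35) [ 0.596  0.217 -1.012  1.31  -0.209 -0.329]
(-36, 4, 0.35) [ 0.579  0.219 -1.016  1.352 -0.202 -0.355]
(-36, 3, 0.35) None
(-36, 1, 0.35) None
(-38, 1, 0.32) [ 0.673  0.235 -0.976  1.078 -0.233 -0.172]
(-40, 1, 0.3) [ 0.731  0.244 -0.935  0.885 -0.266 -0.035]
(-40, 1, 0.35) None
(-44, 1, 0.3) [ 0.734  0.239 -0.944  0.897 -0.264 -0.048]
(-50, 1, 0.25) [ 0.806  0.259 -0.841  0.562 -0.352  0.217]
(-51, 1, 0.2) [ 0.815  0.283 -0.742  0.358 -0.437  0.41 ]
(-51, 0, 0.1) [ 0.778  0.333 -0.581  0.13  -0.591  0.659]
(-51, 0, 0) [ 0.728  0.385 -0.453  0.    -0.733  0.814]
```

Run:
```python
from h import *
f0=rep("base")
for a,v in(((-36,6,.3),6),((-36,6,.26),6),((-36,3,.26),12),((-36,1.5,.26),8)):
    p,q=pose(*a); bot.line_to(p,v,q)
    f=rep(a)
    if np.linalg.norm(f-f0)>4: print("contact");break
print(bot.read_state()['joint_pos'])
```

```text
base t12.20 C [-35.89   0.08   6.16] th0.350 F [ 0.11 -0.12 -3.16] M [ 0.03  1.5  -0.02] w39.6
(-36, 6, 0.3) t12.88 C [-36.16  -0.23   5.94] th0.300 F [-0.19 -0.1  -2.97] M [-0.03  1.31 -0.01] w40.1
(-36, 6, 0.26) t13.46 C [-36.16  -0.64   5.89] th0.260 F [ 0.24  0.29 -2.95] M [-0.04  1.16 -0.02] w39.8
(-36, 3, 0.26) t13.96 C [-36.    -0.04   2.98] th0.260 F [ 0.31 -0.29 -3.  ] M [0.01 1.11 0.02] w39.6
(-36, 1.5, 0.26) t14.39 C [-3.6e+01  2.0e-02  1.5e+00] th0.260 F [ 0.05  0.34 -2.98] M [0.01 1.11 0.01] w39.7
[ 0.78460436  0.27069107 -0.8294886   0.58697922 -0.34407492  0.21481136]
```

Run:
```python
from h import *
f0=np.array([.1,0,-2.98])
for cx in(-38,-39,-40,-41,-42,-43,-44,-45,-46,-47,-48):
    p,q=pose(cx,1.5,.26); bot.line_to(p,10,q)
    f=rep(cx)
    if f[0]-f0[0]>3.2 or np.linalg.norm((f-f0)[1:])>4: print("contact");break
```

```text
-38 t14.84 C [-38.01   0.06   1.55] th0.260 F [-0.06 -0.28 -2.72] M [0.01 1.12 0.  ] w39.7
-39 t15.19 C [-3.902e+01 -1.000e-02  1.500e+00] th0.260 F [-0.39 -0.07 -2.8 ] M [0.01 1.14 0.01] w39.8
-40 t15.54 C [-40.    -0.     1.51] th0.260 F [ 0.09 -0.17 -3.06] M [ 0.    1.13 -0.01] w39.8
-41 t15.89 C [-41.02   0.     1.5 ] th0.260 F [ 0.02  0.01 -3.1 ] M [-0.01  1.13 -0.  ] w39.9
-42 t16.24 C [-42.01   0.     1.51] th0.260 F [ 0.02 -0.11 -2.86] M [ 0.01  1.13 -0.  ] w40.0
-43 t16.59 C [-4.302e+01  1.000e-02  1.500e+00] th0.260 F [ 0.31  0.05 -3.31] M [0.02 1.13 0.03] w39.8
-44 t16.94 C [-43.81   0.08   1.61] th0.260 F [ 2.44 -0.57 -3.65] M [-0.17  0.27 -0.02] w39.4
-45 t17.29 C [-44.91   0.08   1.57] th0.260 F [ 2.69 -0.37 -3.66] M [-0.17  0.01 -0.01] w39.9
-46 t17.64 C [-45.9    0.1    1.57] th0.260 F [ 3.86 -0.32 -3.44] M [-0.17 -0.24 -0.03] w40.0
contact
```

Run:
```python
from h import *
f0=np.array([.1,0,-2.98])
xp=-47.36
def go(a,v):
    p,q=pose(*a); bot.line_to(p,v,q); f=rep(a); s=bot.read_state(); c,th=actual(s)
    print("   est d %.1f plain gap %.2f h %.1f"%(xp-c[0]+(17-c[2])*np.tan(th), xp+96-(c[0]+100*np.cos(th)),c[2]+100*np.sin(th)))
    return f
for a,v in(((-48,1.5,.26),8),((-50,1.5,.26),8),((-51.2,1.5,.23),6),((-52.2,1.5,.2),6),((-52.2,1.5,.17),6),((-52.2,1.2,.13),6)):
    f=go(a,v)
    if f[0]>10 or abs(f[1])>5 or abs(f[2]+3)>5: print("STOP");break
```

```text
(-48, 1.5, 0.26) t18.14 C [-47.91   0.12   1.6 ] th0.260 F [ 5.65 -0.33 -3.84] M [-0.21 -0.74 -0.05] w40.1
   est d 4.6 plain gap -0.09 h 27.3
(-50, 1.5, 0.26) t18.64 C [-49.76   0.17   1.63] th0.260 F [ 6.25 -0.46 -4.78] M [-0.31 -1.15 -0.03] w39.7
   est d 6.5 plain gap 1.80 h 27.3
(-51.2, 1.5, 0.23) t19.15 C [-50.8    0.21   1.7 ] th0.230 F [ 6.54 -1.14 -3.57] M [-0.59 -1.47 -0.04] w39.5
   est d 7.1 plain gap 2.10 h 24.5
(-52.2, 1.5, 0.2) t19.65 C [-51.64   0.31   1.72] th0.201 F [ 6.96 -1.74 -3.59] M [-0.63 -1.7  -0.04] w39.9
   est d 7.4 plain gap 2.31 h 21.7
(-52.2, 1.5, 0.17) t20.15 C [-51.57   0.39   1.7 ] th0.171 F [ 6.61 -1.55 -3.29] M [-0.6  -1.71 -0.02] w39.9
   est d 6.9 plain gap 1.67 h 18.7
(-52.2, 1.2, 0.13) t20.78 C [-51.4    0.35   1.53] th0.131 F [ 6.2  -1.55 -2.41] M [-0.69 -1.69 -0.01] w39.8
   est d 6.1 plain gap 0.91 h 14.6
```

Run:
```python
from h import *
xp=-47.36
def go(a,v):
    p,q=pose(*a); bot.line_to(p,v,q); f=rep(a); s=bot.read_state(); c,th=actual(s)
    print("   est d %.1f plain gap %.2f h %.1f"%(xp-c[0]+(17-c[2])*np.tan(th), xp+96-(c[0]+100*np.cos(th)),c[2]+100*np.sin(th)))
    return f
for a,v in(((-53,1.2,.10,-.5),6),((-53.2,.9,.07,-.5),6),((-53.2,.7,.04,-.5),6),((-53.2,.5,.015,-.5),6),((-53.2,.3,0,-.5),4)):
    f=go(a,v)
    if f[0]>10 or abs(f[1])>5 or abs(f[2]+3)>5: print("STOP");break
```

```text
(-53, 1.2, 0.1, -0.5) t21.30 C [-51.89   0.3    1.55] th0.102 F [ 5.95  0.03 -2.85] M [-0.2  -1.86 -0.02] w39.9
   est d 6.2 plain gap 1.09 h 11.7
(-53.2, 0.9, 0.07, -0.5) t21.85 C [-51.95   0.29   1.4 ] th0.072 F [ 6.15 -0.65 -1.29] M [-0.31 -1.83 -0.01] w39.7
   est d 5.7 plain gap 0.84 h 8.6
(-53.2, 0.7, 0.04, -0.5) t22.38 C [-51.79   0.35   1.3 ] th0.043 F [ 5.28 -0.52 -0.28] M [-0.27 -1.79 -0.  ] w40.0
   est d 5.1 plain gap 0.55 h 5.6
(-53.2, 0.5, 0.015, -0.5) t22.88 C [-52.     0.35   0.96] th0.017 F [ 5.61  0.49 -0.1 ] M [ 0.02 -1.82 -0.05] w39.9
   est d 4.9 plain gap 0.63 h 2.6
(-53.2, 0.3, 0, -0.5) t23.37 C [-52.11   0.32   0.65] th0.001 F [ 5.87  0.48 -0.66] M [ 0.15 -1.95 -0.08] w39.8
   est d 4.8 plain gap 0.79 h 0.7
```

Run:
```python
from h import *
for cz in(-.2,-.7,-1.2,-1.7):
    p,q=pose(-53,cz,0,-.5); bot.line_to(p,4,q); f=rep(cz)
    if f[2]>5: print("floor");break
for n in("top","scene"):
    im=np.mean([bot.camera(n).astype(float) for _ in range(3)],0); cv2.imwrite(f"pics/{n}_g.png",im[:,:,::-1].round().astype(np.uint8))
s=cv2.imread("pics/scene_g.png")[:,:,::-1]
s=cv2.convertScaleAbs(s,alpha=1.3)
crop("s",s,320,210,480,350,5,"pics/sg.png")
```

```text
-0.2 t23.75 C [-52.07   0.24   0.08] th0.001 F [ 5.43  0.47 -0.54] M [ 0.1  -1.92 -0.08] w39.7
-0.7 t24.12 C [-5.2e+01  2.4e-01 -5.0e-02] th0.002 F [4.96 1.13 5.15] M [ 0.19 -1.63 -0.08] w39.7
floor
```

View pics/sg.png

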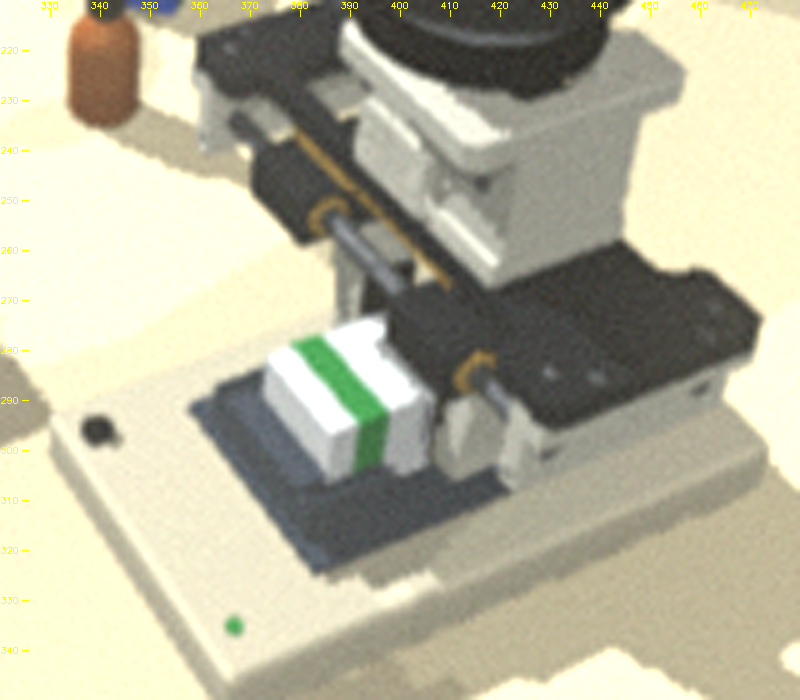

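Run:
```python
from h import *
for cx in(-52.4,-51.9,-51.4):
    p,q=pose(cx,-.4,0,-.3); bot.line_to(p,4,q); f=rep(cx)
    if f[0]<1.5: break
bot.move_gripper(56); rep("open")
s=bot.read_state(); p=s['tcp_pos'].copy(); p[2]+=1; 
bot.line_to([p[0],p[1],150],80); rep("up")
bot.line_to([p[0]-120,p[1]-150,220],150); st()
for n in("top","scene"):
    im=np.mean([bot.camera(n).astype(float) for _ in range(4)],0); cv2.imwrite(f"pics/{n}_f.png",im[:,:,::-1].round().astype(np.uint8))
t=cv2.imread("pics/top_f.png")[:,:,::-1];s=cv2.imread("pics/scene_f.png")[:,:,::-1]
t=cv2.convertScaleAbs(t,alpha=1.6);s=cv2.convertScaleAbs(s,alpha=1.3)
crop("t",t,195,160,270,260,6,"pics/tf.png"); crop("s",s,330,240,480,350,5,"pics/sf.png")
```

```text
-52.4 t24.85 C [-5.196e+01  2.400e-01 -3.000e-02] th0.001 F [3.49 1.75 5.48] M [ 0.57 -1.26 -0.06] w39.8
-51.9 t25.23 C [-5.187e+01  1.800e-01 -2.000e-02] th0.000 F [1.64 2.33 6.8 ] M [ 0.77 -0.63 -0.14] w39.8
-51.4 t25.60 C [-5.162e+01  1.500e-01  1.000e-02] th-0.000 F [0.64 2.3  7.84] M [ 0.86 -0.15 -0.17] w39.9
open t26.25 C [-51.51  -0.39  -0.49] th-0.000 F [-0.15  0.07 -0.13] M [-0.03 -0.03 -0.02] w56.1
up t27.96 C [-51.74  -0.57 115.5 ] th-0.001 F [ 0.14  0.13 -0.13] M [-0.05  0.03  0.  ] w55.7
t29.49 [407.5  63.5 219.7] F [-0.74 -0.03  0.48] M [-0.03  0.03 -0.03] w55.9
```

View pics/tf.png

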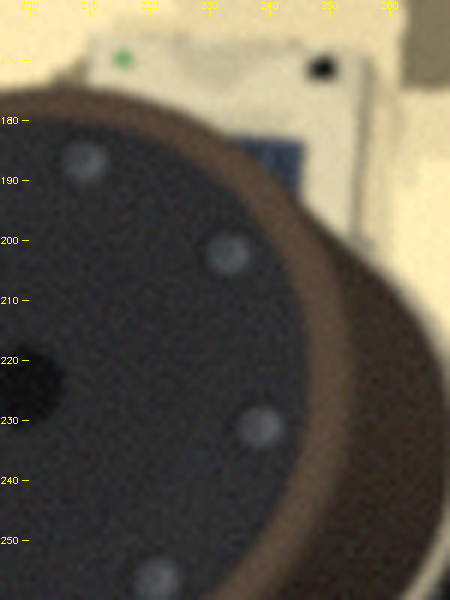

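View pics/sf.png

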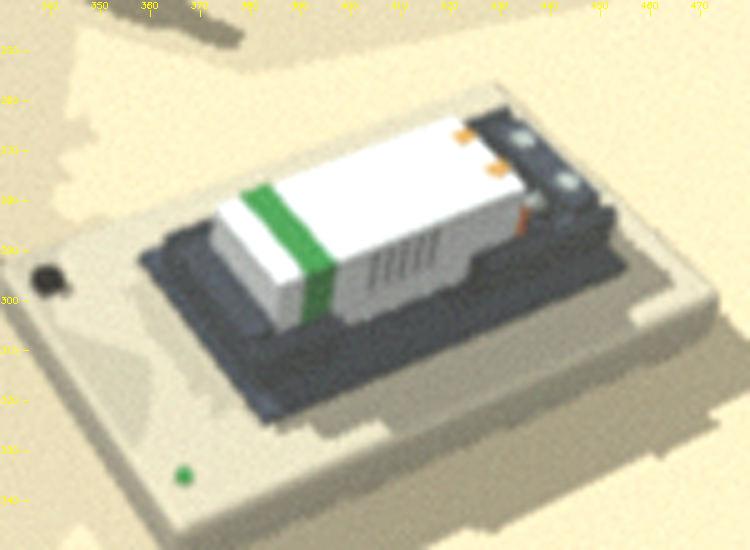

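View pics/scene_f.png

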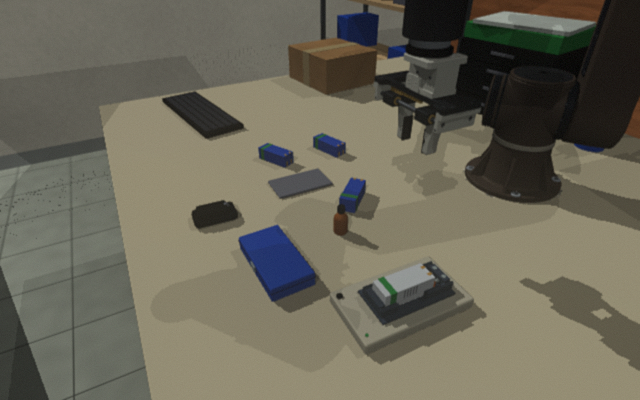

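Run:
```python
from h import *
np.set_printoptions(precision=1,suppress=True)
Rz=R.from_euler('z',YAW)
obs={(50,-20):(373.5,280.5),(50,20):(386.1,296.1),(-50,-20):(419.5,263.1),(-50,20):(434.3,277.1)}
for k,o in obs.items():
  for z in(36,40):
    p=B+Rz.apply([k[0]-1.36,k[1],z]); print(k,z,np.array(o)-[1,.6],proj("scene",p))
bot.move_joints(list(bot.read_state()['joint_pos']*0+[0.0]+0) if 0 else np.r_[-0.5,bot.read_state()['joint_pos'][1:]]); st()
im=np.mean([bot.camera("top").astype(float) for _ in range(4)],0).round().astype(np.uint8)
cv2.imwrite("pics/top_f2.png",im[:,:,::-1])
crop("t",cv2.convertScaleAbs(im,alpha=1.6),200,165,262,255,6,"pics/tf2.png")
```

```text
(50, -20) 36 [372.5 279.9] [[372.1 279.4]]
(50, -20) 40 [372.5 279.9] [[372.3 277.7]]
(50, 20) 36 [385.1 295.5] [[385.6 295.6]]
(50, 20) 40 [385.1 295.5] [[385.9 293.9]]
(-50, -20) 36 [418.5 262.5] [[420.2 261.3]]
(-50, -20) 40 [418.5 262.5] [[420.5 259.6]]
(-50, 20) 36 [433.3 276.5] [[435.1 275.8]]
(-50, 20) 40 [433.3 276.5] [[435.5 274.1]]
t31.52 [ 228.8 -343.   219.9] F [-0.2 -0.6  0.3] M [0.1 0.  0. ] w56.1
```

View pics/tf2.png

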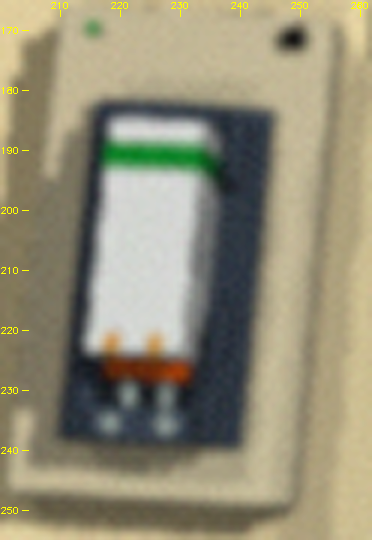

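Run:
```python
from h import *
a=cv2.imread("pics/scene0.png");b=cv2.imread("pics/scene_f.png")
for nm,(x0,y0,x1,y1) in dict(mouse=(190,198,240,230),box=(235,222,318,300),bottle=(330,203,352,238)).items():
    g=[cv2.GaussianBlur(cv2.cvtColor(i[y0:y1,x0:x1],6),(0,0),1).astype(np.float32) for i in(a,b)]
    print(nm,cv2.phaseCorrelate(*g))
bot.close_job()
```

```text
mouse ((-0.09772579634285705, 0.08385119674909802), 1.0293146495521068)
box ((0.05114108477229706, 0.017437903141711786), 0.9578754252857632)
bottle ((0.032194815011134637, 0.08020441208702067), 0.9719429367946254)
the job is handed in; nothing more can be done
```

The battery is off the charging pad and seated flat in the bay, and I handed the job in at about 31.5 s of the 61 s allowed.

- **Insertion:** I gripped the battery across its middle and lowered it into the bay tipped about 15–20°, contact end first. I pushed until the spring contact was felt, then rocked the plain end down past the wall.
- **Spring travel:** I estimate at most 7.4 mm of the 14 mm, from arm positions and contact force, since the plunger itself was not read. The push peaked at about 7 N.
- **Seating:** The floor contact was felt at floor height with about 8 N upward. I then eased the battery towards the wall until the spring load on the gripper fell to 0.6 N, opened the fingers and backed away.
- **Last checks:** In the final scene picture the battery's top corners match the seated, level model within about 2 px, closer than a battery lifted 4 mm. The top view shows it between the cheeks with the plate pushed back. The mouse, slide box and bottle moved less than 0.15 px between the first and last pictures.

**Disagreements:**
- The two cameras differed by up to about 8 mm in y on some points. I resolved this with the held battery as a reference.
- The scene picture showed a slight bias of about 1 px.
- When the jaws closed, one finger pushed the battery a few millimetres across the pad before gripping.

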